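# Stamp the core that lies in the marking press

### The job

Two identical green hand marking presses stand on the bench, and only one has a small sand core lying in the V blocks under its plunger. Stamp that core: push the black knob of that press straight down to its stop, keep it down for a moment, then let go so that it springs back up. Leave the empty press unused and the core lying in its V blocks.

Things in the scene. Friction and masses are not known exactly. Their poses are not given: they have to be found in the camera images.
- knob_1 (a point): Centre of the flat top of the black knob of the loaded press (the one with the core), 160 mm above the bench at rest; it moves down with the knob. Knob 40 mm across (flat top 32 mm), 22 mm tall, on a 12 mm stem. The press is bolted down: green base 120 x 90 mm, column behind the plunger, head 34 mm wide; nothing on it is higher than the knob. Push from above with shut fingers.
- knob_2 (a point): The same point on the empty press, which is otherwise identical; not to be pressed.
- core: Loose tan sand-core rod, 75 mm long, 16 mm thick, lying level across two steel V blocks straight below the plunger of the loaded press; its ends stick out either side. Origin at the middle of its underside, 32 mm above the bench and 128 mm straight below the knob's top; x axis along the rod.
- plunger_1 (a joint): How far the loaded press's knob is pushed down, in m: 0 at rest (up), 0.020 at the stop, where its underside meets the steel bush on the head. It goes straight down; the spring pushes back with about 3 N at the start and 10 N at the stop (more force than that means the stop is reached) and lifts the knob again by itself.
Things that resemble listed ones, but are neither listed nor needed, are in the scene too. Several things have the shape of the core; the one meant has the colours described above.

How it is judged:
By the outcome, as a careful person would: the job done as asked, in the order asked, and still so for the second after the job is handed in, with the robot touching nothing.
It also fails if it takes over 26 s, if anything falls off the work surface, if the arm or the gripper's body presses on something with over 40 N, if the wrist force passes 120 N, or if a joint passes its speed limit or range.

### The arm

A 7-joint arm with a two-finger parallel gripper is mounted at the origin on the work surface; the furniture and walls round the work are solid. World frame = base frame: x ahead of the robot, y to its left, z up, the work surface at z = 0. Lengths are in m, angles in rad, forces in N, time in s.
With the tool pointing down it reaches from about 0.4 to 0.85 m from the base axis. Payload 10.4 kg.
Tool frame: the origin (TCP) lies midway between the tips of the shut fingers; the grasp point (between the pads) lies 19 mm behind it (manip.pinch_z is the distance from the TCP to the grasp point, in m); y points along the fingers, x is the direction in which the jaws open and shut, and the axes are right-handed (so a half turn about y gives the same grasp; the last joint's range is limited). The gripper opens to 85 mm and grips with 20 to 120 N. Pads are 22 mm wide; open, the fingers measure 114 mm over their backs; the gripper's body (76 mm by 85 mm) begins 54 mm behind the grasp point. The pads swing forward as they close: fully open they stand 13 mm farther back than shut.
Start: joints at [1.168, 0.332, -0.065, 1.46, 0.022, 1.35, -0.088], TCP at [0.232, -0.58, 0.231] pointing down, gripper open.
Joint ranges: [-2.6, 2.6], [-0.5, 2.12], [-1.47, 1.34], [0.16, 2.42], [-1.27, 4.41], [0.06, 2.06], [-2.6, 2.6]. Speed limits (rad/s): [2.22, 2.22, 2.79, 2.79, 3.14, 3.14, 3.14].

### API

Orientations are given as a unit quaternion [x, y, z, w].
In Python, from workcell import manip gives the robot as it stands.
- The arm moves only by the shell command python3 -m pendant 'ROWS' [OPENING] [FORCE]. ROWS is a JSON object of lists of equal length, an entry for each row: "offset": the shift along the tool's x, y, z scaled (see below), a list of three; "turn": the turn, a rotation vector about the tool's x, y, z scaled (see below), a list of three. A call has 1 to 12 rows; each row is the pose to reach, as a shift and turn from the pose measured when the call began, along the tool's axes at that moment; what a row does not reach only later rows make up. The controller multiplies each number of a shift by 200 mm and each number of a turn by 45 degrees. A row lasts 1/8 s, in which the tool goes at most 62.5 mm and 10.7 degrees, less where a joint would pass 70% of its speed; a pose out of reach is approached as far as the arm can. A call with a number of a shift or a turn outside -1 to 1 is refused whole. A call with a gripper value outside its range is refused whole. OPENING is the opening in per cent of the stroke, from 0 (shut) to 100 (fully open), set as the call begins (- or left out, the last holds). The fingers move at their own pace and stop on an object; FORCE is the grip in N (left out, the last holds). Time passes only in rows, so rows that repeat a pose let the fingers close. It gives the time, the measured TCP pose, the force and the opening at its end, in the units of the state.
- manip.get_obs(): the state, without advancing time (a new reading comes with each control period).
- manip.camera(name): name is "scene" or "side" or "wrist"; returns (picture, depth): 400x640x3 uint8, red, green, blue; 400x640 float32, m along the optical axis (not along the pixel's ray), 0 where there is no reading.
- manip.camera_model(name): a dict with "intrinsics" (3x3 intrinsics, pixels), "k1" (the pictures are not rectified: a ray, as slopes to the right and down, at radius r is drawn at 1 + k1 r^2 times it, then the intrinsics apply), "R" (3x3) and "t" (3): a world point X has camera coordinates R X + t; the wrist camera has in their place "tool_from_camera" (4x4, takes a point from camera to tool coordinates, whose origin is the TCP and whose axes are the tool frame's). Camera axes: x right, y down, z forward; pixel columns grow to the right and rows downward; lengths in m; the calibration is good to about 2 mm. A picture is of the moment at which its call begins: read the wrist's pose just before it. camera_model takes no time and is no camera call.
- manip.hand_in(): hands the job in, once; it reports no verdict.
The state is a dict: "clock": time; "joint_pos": joint angles; "joint_velocities": joint speeds; "tau": joint torques, N m; "position": TCP position; "ee_rot": TCP orientation; "ft_force": force on the tool from outside, world axes, zero at the start; "torque": the same for the moment, N m; "grip_width": opening from 0.0 (shut) to 1.0 (fully open).
Only numpy, scipy, OpenCV 4.12 (cv2) and the standard library are available. Lean on these libraries where they do the work, as an engineer would, in place of code of your own. Each camera call takes 0.05 s, during which the arm holds its last target. There are 200 camera calls.

## Working session

There is one attempt and no reset: what is moved stays moved. The work goes in short steps, Python scripts to look and compute and a shell command to move; the robot and the scene stay as the last step left them, time stands still between calls to the robot, and variables do not carry over. Pictures are saved under pics/ and viewed, about 8 in all and at most 12, crops included, and the job is handed in when it is done.

```bash
mkdir -p pics; cat > h.py <<'E'
import numpy as np, cv2
from workcell import manip
from scipy.spatial.transform import Rotation as Ro
def snap(n,f):
    o=manip.get_obs(); p,d=manip.camera(n); np.savez('pics/'+f+'.npz',p=p,d=d,pos=o['position'],q=o['ee_rot']); cv2.imwrite('pics/'+f+'.png',p[:,:,::-1]); return p,d,o
def world(n,uv,depth,o):
    m=manip.camera_model(n);K=np.array(m['intrinsics'])
    k=m['k1']
    a=cv2.undistortPoints(np.array(uv,float).reshape(-1,1,2),K,np.array([k,0,0,0,0.])).reshape(-1,2)
    P=np.c_[a,np.ones(len(a))]*np.asarray(depth).reshape(-1,1)
    if 'R' in m: return (P-np.array(m['t']))@np.array(m['R'])
    T=np.array(m['tool_from_camera']); P=P@T[:3,:3].T+T[:3,3]
    return Ro.from_quat(o['ee_rot']).apply(P)+o['position']
E
python3 - <<'E'
from h import *
a=[snap(n,n+'0') for n in('scene','side')]
cv2.imwrite('pics/both.png',cv2.resize(np.vstack([a[0][0],a[1][0]])[:,:,::-1],(480,600)) )
o=a[1][2];print(o)
for n,(p,d,o) in zip(('scene','side'),a):
    v,u=np.mgrid[0:400,0:640]; W=world(n,np.c_[u.ravel(),v.ravel()],d.ravel(),o).reshape(400,640,3)
    m=(d>0)&(p.max(2)<70)&(abs(W[...,2]-.16)<.006)
    N,L,s,c=cv2.connectedComponentsWithStats(m.astype(np.uint8))
    for i in range(1,N):
        if s[i,4]>15: print(n,s[i],c[i],np.median(W[L==i],0))
E
```

```text
{'clock': 0.05, 'joint_pos': array([ 1.16839326,  0.33285341, -0.06467831,  1.46092641,  0.02156529,
        1.34992873, -0.0884992 ]), 'joint_velocities': array([ 1.08013484e-04,  1.12679104e-03,  9.70798182e-04, -1.85157280e-03,
        9.57438231e-04,  3.99190652e-04, -6.69775184e-05]), 'tau': array([ 1.49609725e-03, -6.27368402e+01,  4.94870078e-02, -3.92844272e+01,
        1.64427829e-02,  7.40668096e-03, -6.98834185e-06]), 'position': array([ 0.23156358, -0.58011163,  0.23053453]), 'ee_rot': array([-0.58512097,  0.3970563 , -0.39620802,  0.58566112]), 'ft_force': array([-0.78377548, -1.40089397, -0.48654988]), 'torque': array([ 0.02013815, -0.01520061, -0.03286078]), 'grip_width': 0.9985722976314724}
scene [115   0 164  38 638] [191.64106583  18.54858934] [ 1.47979615 -0.20857268  0.16002991]
scene [ 31  36  77  19 343] [69.64723032 44.86880466] [1.48034412 0.16437259 0.16016651]
scene [368 152  20  13 187] [377.49197861 157.85561497] [ 0.52673633 -0.08899418  0.1595456 ]
scene [240 217  24  17 301] [251.03322259 225.09302326] [0.52957287 0.20930952 0.15929918]
scene [589 318   4  15  36] [590.66666667 326.05555556] [ 0.07892503 -0.01299927  0.16092212]
scene [584 340  20  60 218] [589.91743119 372.6559633 ] [0.05172063 0.0514358  0.16031202]
side [  0   0  47  15 104] [21.72115385  6.95192308] [-0.82076389 -2.22289184  0.15991254]
side [504   0  44  76 167] [526.82035928  39.5748503 ] [-0.82509336  0.62839622  0.1598609 ]
side [370   6  42   8  98] [389.74489796  10.56122449] [-1.14608866 -0.03504233  0.16033906]
side [313  12  11   6  24] [317.91666667  14.54166667] [-0.93198733 -0.36925114  0.1605715 ]
side [261 173  17  11 127] [268.91338583 178.48031496] [ 0.53970762 -0.09086467  0.16020691]
side [401 197  18  12 165] [409.52727273 202.46060606] [0.54269886 0.2057409  0.16000872]
side [632 308   8  14  55] [635.41818182 315.63636364] [0.73835956 0.57540692 0.15941532]
```

View pics/scene0.png

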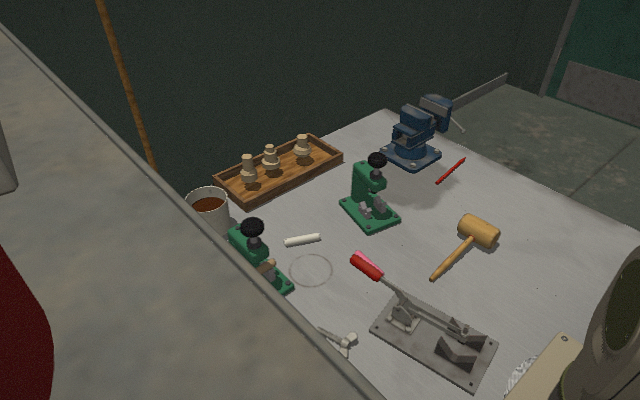

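View pics/side0.png

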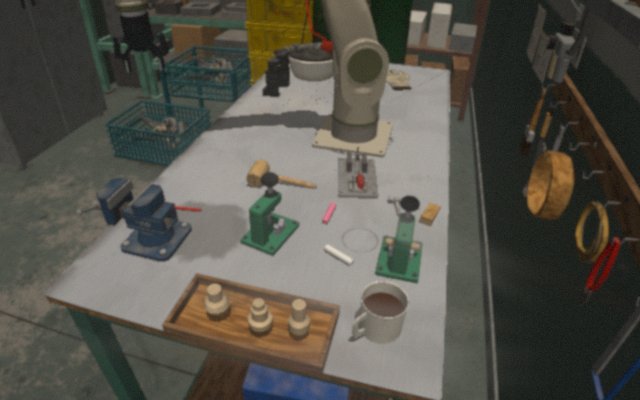

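The scene view shows the two candidates, with knobs at (377,158), the press at y≈-0.09, and (252,227), the press at y≈+0.21. A tan thing at (268,263) lies near the second press. I'll enlarge both to see which one is loaded.

```bash
python3 - <<'E'
from h import *
A=cv2.imread('pics/scene0.png');B=cv2.imread('pics/side0.png')
r=lambda I,x,y:cv2.resize(I[y:y+100,x:x+100],(400,300),interpolation=cv2.INTER_CUBIC)
cv2.imwrite('pics/crop.png',np.vstack([np.hstack([r(A,215,210),r(A,325,145)]),np.hstack([r(B,355,185),r(B,225,165)])]))
for n in('scene','side'):
    z=np.load(f'pics/{n}0.npz');p,d=z['p'],z['d']
    v,u=np.mgrid[0:400,0:640]; W=world(n,np.c_[u.ravel(),v.ravel()],d.ravel(),None).reshape(400,640,3)
    h=cv2.cvtColor(p,cv2.COLOR_RGB2HSV)
    t=(d>0)&(h[...,0]>8)&(h[...,0]<25)&(h[...,1]>70)&(h[...,2]>80)&(abs(W[...,0]-.53)<.15)&(abs(W[...,1]-.06)<.3)
    N,L,s,c=cv2.connectedComponentsWithStats(t.astype(np.uint8))
    for i in range(1,N):
        if s[i,4]>15: print(n,s[i],np.median(W[L==i],0))
    # knob top: topmost surface points near each knob
    for y in(-.09,.207):
        m=(d>0)&(abs(W[...,2]-.15)<.02)&(np.hypot(W[...,0]-.535,W[...,1]-y)<.05)&(p.max(2)<70)
        q=W[m]; print(n,y,m.sum(),q.min(0),q.max(0))
        k=q[q[:,2]>.157][:,:2]; print('  top',k.min(0),k.max(0),cv2.minEnclosingCircle(k.astype(np.float32)))
E
```

```text
scene [256 259  20  14 118] [0.52960208 0.18752418 0.0461294 ]
scene -0.09 260 [ 0.50956794 -0.10951381  0.13196957] [ 0.54906924 -0.07345202  0.16219846]
  top [ 0.51218159 -0.10951381] [ 0.54586647 -0.07639415] ((0.5287297964096069, -0.09208590537309647), 0.017597902566194534)
scene 0.207 389 [0.51337638 0.18895756 0.13105021] [0.54824849 0.2267227  0.16134981]
  top [0.51643473 0.1907179 ] [0.54824849 0.22339766] ((0.5324158668518066, 0.20734240114688873), 0.01799633726477623)
side [421 212  14  13 127] [0.40120441 0.25624316 0.02006622]
side [386 238   8   7  37] [0.53839699 0.17769819 0.04619194]
side [412 244   7   5  30] [0.53891564 0.23393122 0.04689635]
side -0.09 162 [ 0.52198525 -0.10842485  0.14605346] [ 0.55169623 -0.07451947  0.1631696 ]
  top [ 0.52198525 -0.10677117] [ 0.55094166 -0.07623925] ((0.5362221002578735, -0.09138143062591553), 0.01626812480390072)
side 0.207 195 [0.52059372 0.18709265 0.14568906] [0.55440555 0.22285955 0.16254928]
  top [0.52059372 0.19035735] [0.55293641 0.22237851] ((0.5371018052101135, 0.20633533596992493), 0.0168314166367054)
```

View pics/crop.png

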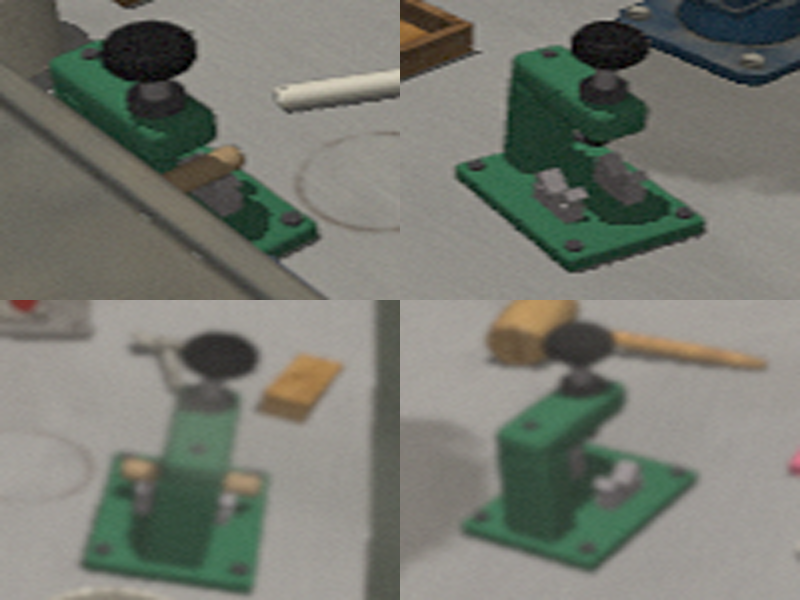

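The crop settles it. The press at scene (252,227) and side (409,203) has the tan rod across its V blocks, with ends at side (390,241) and (415,246) and height ≈0.046. The other press's V blocks are empty. The tan block near side (430,213) is only 0.02 m high, so it lies on the bench. Knob_1 is at about (0.534, 0.207, 0.160). The tool's y axis is the approach axis and points down. I'll shut the fingers and set off, checking what the slab in the scene view is.

```bash
python3 - <<'E'
from h import *
for n in('scene','side'):
    z=np.load(f'pics/{n}0.npz');d=z['d'];v,u=np.mgrid[0:400,0:640]
    W=world(n,np.c_[u.ravel(),v.ravel()],d.ravel(),None)
    if n=='scene':
        for c in((50,100),(150,200),(300,330),(30,200)): print(c,W[c[1]*640+c[0]])
    m=(d.ravel()>0)&(W[:,2]>.17)&(W[:,0]>.2)&(W[:,0]<.9)&(W[:,1]>0)&(W[:,1]<.6)
    print(n,m.sum(),W[m].min(0) if m.any() else '',W[m].max(0) if m.any() else '')
E
python3 -m pendant '{"offset":[[-0.1,-0.35,0.3],[-0.2,-0.35,0.6],[-0.3,-0.35,1.0],[-0.3,-0.35,1.0],[-0.3,-0.35,1.0]],"turn":[[0,0,0],[0,0,0],[0,0,0],[0,0,0],[0,0,0]]}' 0 60
```

```text
(50, 100) [0.26900126 0.44499835 0.56152141]
(150, 200) [0.17922213 0.44359816 0.56204161]
(300, 330) [0.11132088 0.43801879 0.56082963]
(30, 200) [0.20396622 0.4708892  0.56143991]
scene 14541 [0.20000398 0.43507449 0.56002251] [0.38096721 0.47959479 0.5761736 ]
side 1996 [0.23104472 0.4328431  0.17001008] [0.74221301 0.59934212 0.57235067]
clock: 0.72
position: [0.3987, -0.447, 0.3005]
ee_rot: [-0.586, 0.395, -0.394, 0.588]
ft_force: [-0.2, 0.1, 0.1]
grip_width: 0.001
```

The slab is a partition starting at y≥0.43 and standing 0.56 high, well clear of the press at y=0.207.

```bash
N='[0,0,0]'; python3 -m pendant '{"offset":[[-0.23,0,0.2],[-0.45,0,0.4],[-0.68,0,0.6],[-0.9,0,0.8],[-0.9,0,0.8]],"turn":[[0,0,0],[0,0,0],[0,0,0],[0,0,0],[0,0,0]]}'
python3 -m pendant '{"offset":[[-0.23,0,0.15],[-0.45,0,0.3],[-0.7,0,0.45],[-0.95,0,0.6],[-0.95,0,0.6]],"turn":[[0,0,0],[0,0,0],[0,0,0],[0,0,0],[0,0,0]]}'
python3 -m pendant '{"offset":[[-0.23,0,0.1],[-0.45,0,0.2],[-0.65,0,0.3],[-0.8,0,0.38],[-0.8,0,0.38],[-0.8,0,0.38]],"turn":[[0,0,0],[0,0,0],[0,0,0],[0,0,0],[0,0,0],[0,0,0]]}'
python3 - <<'E'
from h import *
p,d,o=snap('wrist','w1')
R=Ro.from_quat(o['ee_rot'])
v,u=np.mgrid[0:400,0:640]; W=world('wrist',np.c_[u.ravel(),v.ravel()],d.ravel(),o).reshape(400,640,3)
m=(d>0)&(p.max(2)<80)&(abs(W[...,2]-.16)<.006)&(np.hypot(W[...,0]-.535,W[...,1]-.207)<.06)
print(o['position'],o['clock'],m.sum())
if m.any():
    print(np.median(W[m],0),cv2.minEnclosingCircle(W[m][:,:2].astype(np.float32)),u[m].mean(),v[m].mean())
for t in((.534,.207),): print('off',R.inv().apply(np.r_[t,.175]-o['position'])/.2)
E
```

```text
clock: 1.35
position: [0.4803, -0.2158, 0.3013]
ee_rot: [-0.587, 0.393, -0.392, 0.589]
ft_force: [-0.5, -0.6, 0.1]
grip_width: -0.002
clock: 1.98
position: [0.5182, 0.0091, 0.302]
ee_rot: [-0.588, 0.391, -0.39, 0.591]
ft_force: [0.2, -1.0, -0.4]
grip_width: 0.001
clock: 2.72
position: [0.5266, 0.1837, 0.3024]
ee_rot: [-0.588, 0.392, -0.391, 0.59]
ft_force: [0.8, -0.3, -0.3]
grip_width: 0.002
[0.52662082 0.1836679  0.30238557] 2.725 960
[0.53516819 0.20666399 0.16053133] ((0.5339799523353577, 0.2062811702489853), 0.01927967555820942) 302.7625 168.034375
off [-0.0914013   0.63734023  0.07804676]
```

View pics/w1.png

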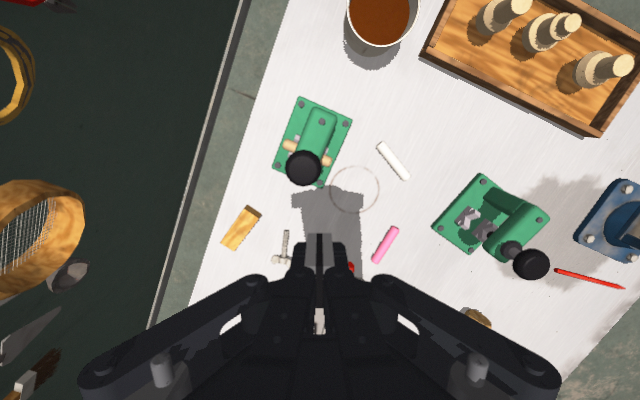

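The wrist view shows the loaded press with its black knob at (303,168) and the tan core ends at (290,146) and (326,160). The empty press is at (490,220), its knob at (531,264). All three cameras agree on knob_1 at (0.534, 0.2065, 0.1605). I'll centre over it and come down to 15 mm above.

```bash
python3 -m pendant '{"offset":[[-0.09,0,0.08],[-0.09,0.2,0.08],[-0.09,0.4,0.08],[-0.09,0.55,0.08],[-0.09,0.63,0.08],[-0.09,0.63,0.08],[-0.09,0.63,0.08]],"turn":[[0,0,0],[0,0,0],[0,0,0],[0,0,0],[0,0,0],[0,0,0],[0,0,0]]}'
python3 - <<'E'
from h import *
o=manip.get_obs();R=Ro.from_quat(o['ee_rot']);print(o['position'],R.apply([0,1,0]))
for z in(.16,.14): print(R.inv().apply(np.r_[.5343,.2065,z]-o['position'])/.2)
E
```

```text
clock: 3.65
position: [0.5352, 0.2068, 0.178]
ee_rot: [-0.587, 0.392, -0.392, 0.59]
ft_force: [-0.4, 0.3, 0.1]
grip_width: 0.001
[0.5352451  0.20679119 0.17795729] [ 0.0024122   0.00398864 -0.99998914]
[-0.00023263  0.08976828 -0.00525933]
[ 4.23197227e-05  1.89767193e-01 -5.63573213e-03]
```

```bash
python3 -m pendant '{"offset":[[0,0.05,-0.005],[0,0.08,-0.005],[0,0.1,-0.005],[0,0.12,-0.005],[0,0.14,-0.005],[0,0.155,-0.005],[0,0.17,-0.005],[0,0.17,-0.005]],"turn":[[0,0,0],[0,0,0],[0,0,0],[0,0,0],[0,0,0],[0,0,0],[0,0,0],[0,0,0]]}'
```

```text
clock: 4.65
position: [0.5344, 0.2064, 0.1442]
ee_rot: [-0.587, 0.392, -0.392, 0.59]
ft_force: [-3.9, -2.7, 8.3]
grip_width: 0.001
```

8.3 N at about 16 mm of travel matches the spring. I'll continue to the stop in small steps.

```bash
python3 -m pendant '{"offset":[[0,0.008,0],[0,0.016,0],[0,0.022,0],[0,0.026,0],[0,0.026,0]],"turn":[[0,0,0],[0,0,0],[0,0,0],[0,0,0],[0,0,0]]}'
```

```text
clock: 5.28
position: [0.5345, 0.2065, 0.1401]
ee_rot: [-0.587, 0.392, -0.392, 0.59]
ft_force: [-4.8, -3.6, 12.5]
grip_width: 0.003
```

```bash
python3 -m pendant '{"offset":[[0,0.005,0],[0,0.008,0],[0,0.008,0],[0,0.008,0],[0,0.008,0],[0,0.008,0],[0,0.008,0],[0,0.008,0]],"turn":[[0,0,0],[0,0,0],[0,0,0],[0,0,0],[0,0,0],[0,0,0],[0,0,0],[0,0,0]]}'
```

```text
clock: 6.28
position: [0.5345, 0.2065, 0.1401]
ee_rot: [-0.587, 0.391, -0.392, 0.59]
ft_force: [-7.1, -4.7, 17.6]
grip_width: 0.002
```

The force rose to 17.6 N with no further travel, so the knob is on its stop (20.4 mm), and it was held there for about 1 s. Now I'll release it smoothly, straight up.

```bash
python3 -m pendant '{"offset":[[0,-0.03,0],[0,-0.06,0],[0,-0.1,0],[0,-0.15,0],[0,-0.3,0],[0,-0.5,0],[0,-0.7,0],[0,-0.7,0],[0,-0.7,0]],"turn":[[0,0,0],[0,0,0],[0,0,0],[0,0,0],[0,0,0],[0,0,0],[0,0,0],[0,0,0],[0,0,0]]}'
python3 -m pendant '{"offset":[[0.15,0,-0.15],[0.3,0,-0.3],[0.3,0,-0.3],[0.3,0,-0.3]],"turn":[[0,0,0],[0,0,0],[0,0,0],[0,0,0]]}'
python3 - <<'E'
from h import *
p,d,o=snap('wrist','w2');s,_,_=snap('side','s2');print(o['clock'],o['position'])
v,u=np.mgrid[0:400,0:640]; W=world('wrist',np.c_[u.ravel(),v.ravel()],d.ravel(),o).reshape(400,640,3)
m=(d>0)&(p.max(2)<80)&(abs(W[...,2]-.15)<.025)&(np.hypot(W[...,0]-.534,W[...,1]-.2065)<.02)
if m.any():
  print(m.sum(),np.median(W[m],0)); x,y=int(u[m].mean()),int(v[m].mean()); print(x,y)
else: x,y=303,168
x=np.clip(x,60,580);y=np.clip(y,50,350)
cv2.imwrite('pics/c2.png',cv2.resize(np.hstack([p[y-50:y+50,x-50:x+50],s[185:285,355:455]])[:,:,::-1],(800,400),interpolation=cv2.INTER_CUBIC))
E
```

```text
clock: 7.4
position: [0.5339, 0.2061, 0.2796]
ee_rot: [-0.587, 0.391, -0.392, 0.59]
ft_force: [-0.2, -0.3, -0.7]
grip_width: 0.003
clock: 7.9
position: [0.5014, 0.1278, 0.2787]
ee_rot: [-0.587, 0.392, -0.392, 0.59]
ft_force: [0.9, -0.1, 0.2]
grip_width: -0.001
7.9 [0.50143926 0.12783352 0.27866187]
1352 [0.53497674 0.2049225  0.16048904]
256 126
```

View pics/c2.png

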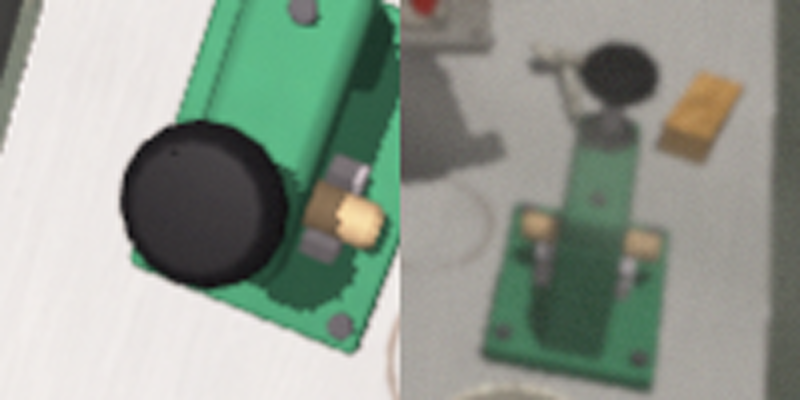

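The knob is back at 0.160 m, at wrist pixel (256,126). The core still lies across both V blocks, with both ends visible in the side view. Handing in.

```bash
python3 -c "from workcell import manip; print(manip.hand_in())"
```

```text
the job is handed in; nothing more can be done
None
```

I stamped the core in the loaded press, the one at about (0.534, 0.2065), and handed the job in; no verdict was reported.

- **Press stroke:** I pushed the knob straight down with shut fingers to z = 0.140, which is 20 mm of travel. At the stop the vertical force rose from 12.5 to 17.6 N with no further movement. I held it there for about 1 s, then let go straight up.
- **Last checks:** The knob is back at 0.160 m, and the core still lies across both V blocks. The robot is clear of everything, with the clock at about 8 s of the 26 s allowed. I never touched the empty press.
- **Mismatch:** While pressing there was 5–8 N of sideways force, probably friction. The largest reading at the end of any move was about 20 N in total.

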